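# Open the tea counter

### The job

Get the tea counter ready for guests: clear every used cup off the serving tray and stand it upright in the grey bus tray, and lift every tea tin off the hanging rail and stand it upright inside the serving tray. Only when all of that is in its place, turn the swivel sign half round so that its cup picture, not the cross, looks squarely to the guests' side, the panel in line with the long sides of its foot. Leave the sugar bowl on the tray and everything else where it is.

Things in the scene. Friction and masses are not known exactly. Their poses are not given: they have to be found in the camera images.
- rail: brass hanging rail along its y on two posts 430 apart (feet diameter 60, tops at 218). Origin on the counter midway between them; +x points away from the robot. The rail, diameter 12, has its axis at height 190; the tins lean on a second bar of diameter 12 at height 148, 4.5 nearer the robot. Fixed.
- tin1: round metal tea tin, diameter 56, height 80, 220 g, maybe absent (None). Origin: centre of its underside, z up. From its back (+x) a hook strap 20 wide: a plate at height 66 to 69 out to x = 47, then a lip down to height 50 (x = 44 to 47). It hangs on the rail, on the robot's side, underside at 130; free once lifted 17 or more and then drawn 20 or more to its -x. Stands on its flat underside.
- tin2: round metal tea tin, diameter 56, height 80, 220 g, maybe absent (None). Origin: centre of its underside, z up. From its back (+x) a hook strap 20 wide: a plate at height 66 to 69 out to x = 47, then a lip down to height 50 (x = 44 to 47). It hangs on the rail, on the robot's side, underside at 130; free once lifted 17 or more and then drawn 20 or more to its -x. Stands on its flat underside.
- tin3: round metal tea tin, diameter 56, height 80, 220 g, maybe absent (None). Origin: centre of its underside, z up. From its back (+x) a hook strap 20 wide: a plate at height 66 to 69 out to x = 47, then a lip down to height 50 (x = 44 to 47). It hangs on the rail, on the robot's side, underside at 130; free once lifted 17 or more and then drawn 20 or more to its -x. Stands on its flat underside.
- tin4: round metal tea tin, diameter 56, height 80, 220 g, maybe absent (None). Origin: centre of its underside, z up. From its back (+x) a hook strap 20 wide: a plate at height 66 to 69 out to x = 47, then a lip down to height 50 (x = 44 to 47). It hangs on the rail, on the robot's side, underside at 130; free once lifted 17 or more and then drawn 20 or more to its -x. Stands on its flat underside.
- cup1: used white porcelain cup without a handle, rim diameter 60, height 68, a little narrower at the foot, about 180 g; starts standing on the serving tray. Origin: centre of its underside, z up. May be absent (None).
- cup2: used white porcelain cup without a handle, rim diameter 60, height 68, a little narrower at the foot, about 180 g; starts standing on the serving tray. Origin: centre of its underside, z up. May be absent (None).
- tray_in (a point): serving tray: low wooden tray, 232 (x) by 292 (y) outside, 220 by 280 inside, floor 6 above the counter, rim 6 thick and 20 above the counter. This point: centre of its floor, x and y along its sides. It does not slide.
- bus_in (a point): bus tray for used crockery: smaller grey plastic tray, 162 (x) by 202 (y) outside, 150 by 190 inside, floor 6 above the counter, rim 6 thick and 22 above the counter. This point: centre of its floor. It does not slide.
- sign_foot: foot of the swivel sign: wooden block 70 (x) by 110 (y) by 18 high with an upright brass spindle in the middle. Origin: centre of its underside on the counter; its +x side (a long side) is the guests' side, away from the robot. Fixed.
- sign_top (a point): middle of the top edge of the sign panel, on the spindle axis, 192.5 above the counter. The panel is a dark plate 120 wide (y), 10 thick (x), 85 high, a white cup-and-saucer picture on its -x face ('open') and a white diagonal cross on its +x face ('closed'); these axes turn with it.
- sign (a joint): angle of the sign panel on its upright spindle, rad, growing anticlockwise seen from above; 0: the cross looks squarely to the guests' side (the foot's +x); +3.14 or -3.14: the cup looks squarely there. It turns stiffly (0.05 N m) either way, stays where it is left, and stops at 4.2 either way.
- sugar: bystander: lidded white sugar bowl, diameter 74, height 63, standing on the serving tray; it stays there. Origin: centre of its underside.
- jug: bystander: blue milk jug, diameter 76, height 90, handle to its +y. Origin: centre of its underside.
- honey: bystander: honey jar, diameter 60, height 85. Origin: centre of its underside.
- saucers: bystander: pile of saucers, diameter 124, height 32, under the rail. Origin: centre of its underside.
- butter: bystander: butter dish 120 by 85, height 60. Origin: centre of its underside.
- spoon: bystander: teaspoon lying on the counter, 150 long. Origin: under its middle.
Mind the look-alikes: they are no part of the job. Leave any red look-alike of the cup1 alone.

How it is judged:
By the outcome, as a careful person would: the job done as asked, in the order asked, and still so for the second after the job is handed in, with the robot touching nothing.
Of tin1, tin2, tin3, tin4 only 3 to 4 are there at a start; the rules pass over those that are not, and their reading is None.
Of cup1, cup2 only 1 to 2 are there at a start; the rules pass over those that are not, and their reading is None.
At some moment in a run one of cup1, cup2 may be knocked a few centimetres aside while the robot is not near it.
It also fails if it takes over 210 s, if anything falls off the work surface, if the arm or the gripper's body presses on something with over 40 N, if the wrist force passes 120 N, or if a joint passes its speed limit or range.

### The arm

A 7-joint arm with a two-finger parallel gripper is mounted at the origin on the work surface. World frame = base frame: x ahead of the robot, y to its left, z up, the work surface at z = 0. Lengths are in m, angles in rad, forces in N, time in s.
With the tool pointing down it reaches from about 0.4 to 0.85 m from the base axis. Payload 4.5 kg.
Tool frame: the origin (TCP) lies midway between the tips of the shut fingers; the grasp point (between the pads) lies 19 mm behind it; z points along the fingers, x is the direction in which the jaws open and shut, and the axes are right-handed (so a half turn about z gives the same grasp; the last joint's range is limited). The gripper opens to 88 mm and grips with 3 to 60 N. Pads are 18 mm wide; open, the fingers measure 123 mm over their backs; the gripper's body (75 mm by 187 mm) begins 45 mm behind the grasp point.
Start: joints at [1.37, 0.689, -0.195, 1.565, 0.157, 0.902, -0.215], TCP at [0.145, -0.608, 0.239] pointing down, gripper open.
Joint ranges: [-3.01, 3.01], [-0.46, 2.08], [-1.47, 1.51], [0.13, 2.56], [-1, 4.14], [0.04, 2.09], [-2.66, 2.66]. Speed limits (rad/s): [2.57, 2.57, 3.14, 3.14, 3.14, 3.14, 3.14].

### API

Orientations are given as a rotation vector (axis times angle).
In Python, from plant import r gives the robot as it stands.
- The arm moves only by the shell command python3 -m pendant 'ROWS' [OPENING] [FORCE]. ROWS is text: rows parted by semicolons, each of 4 numbers parted by spaces: the shift along the world's x, y, z in mm, then the turn about the world's z in units of 5 degrees (1.0 is 5 degrees). In form: dx dy dz yaw; .... A call has 1 to 20 rows; each row shifts and turns the commanded pose from where the row before left it; what a row does not reach is not made up. A row lasts 1/10 s, in which the tool goes at most 50 mm and 8.59 degrees, less where a joint would pass 70% of its speed; a pose out of reach is approached as far as the arm can. A call with a gripper value outside its range is refused whole. OPENING is the opening, from 0 (shut) to 1 (fully open), set as the call begins (- or left out, the last holds). The fingers move at their own pace and stop on an object; FORCE is the grip in N (left out, the last holds). Time passes only in rows, so rows that do not move let the fingers close. It gives the time, the measured TCP pose, the force and the opening at its end, in the units of the state.
- r.observe(): the state, without advancing time (a new reading comes with each control period).
- r.read_camera(name): name is "scene" or "top" or "wrist"; returns the picture (420x560x3 uint8, red, green, blue); there is no depth.
- r.calibration(name): a dict with "mtx" (3x3 intrinsics, pixels), "k1" (the pictures are not rectified: a ray, as slopes to the right and down, at radius r is drawn at 1 + k1 r^2 times it, then the intrinsics apply), "extrinsics" (4x4, takes a point from camera to world coordinates); the wrist camera has in their place "hand_eye" (4x4, takes a point from camera to tool coordinates, whose origin is the TCP and whose axes are the tool frame's). Camera axes: x right, y up, looking along -z (the intrinsics and any distortion apply to the point x, -y, -z); pixel columns grow to the right and rows downward; lengths in m; the calibration is good to about 2 mm. A picture is of the moment at which its call begins: read the wrist's pose just before it. calibration takes no time and is no camera call.
- r.close_job(): hands the job in, once; it reports no verdict.
Trained networks look in the newest picture that a camera, given by its name, has taken for a name from the list of things; names that differ only in an ending like _2 or _b are one class to them, and where a whole thing is asked for, a point or a joint stands for the part that bears it (a point fixed in the world has none). Each returns a list of dicts, best first, with "conf" (0 to 1); they miss things now and then, are a little off and sometimes report something else, mostly with a low value. They report only what shows in the picture. A call takes as long as a camera call. They do not tell look-alikes from the thing itself.
- r.search_frame(camera, target): "centre" ([x, y, z] in m, in world coordinates, good to about 4 mm: the middle of the surface that is visible of it).
The state is a dict: "time": time; "joints": joint angles; "joint_velocities": joint speeds; "effort": joint torques, N m; "position": TCP position; "orientation": TCP orientation; "ft_force": force on the tool from outside, world axes, zero at the start; "ft_torque": the same for the moment, N m; "opening": opening from 0.0 (shut) to 1.0 (fully open).
Only numpy, scipy, OpenCV 4.12 (cv2) and the standard library are available. Lean on these libraries where they do the work, as an engineer would, in place of code of your own. Each camera call takes 0.05 s, during which the arm holds its last target. There are 200 camera calls.

## Working session

There is one attempt and no reset: what is moved stays moved. The work goes in short steps, Python scripts to look and compute and a shell command to move; the robot and the scene stay as the last step left them, time stands still between calls to the robot, and variables do not carry over. Pictures are saved under pics/ and viewed, about 12 in all and at most 16, crops included, and the job is handed in when it is done.

```bash
ls; mkdir -p pics; cat > h.py <<'E'
import numpy as np, cv2
from scipy.spatial.transform import Rotation as R
from plant import r
def snap(cam,fn,crop=None,scale=1):
    s=r.observe(); im=r.read_camera(cam)[:,:,::-1].copy()
    if crop: im=im[crop[1]:crop[3],crop[0]:crop[2]]
    if scale!=1: im=cv2.resize(im,None,fx=scale,fy=scale,interpolation=cv2.INTER_CUBIC)
    cv2.imwrite('pics/'+fn,im); return s
def ext(cam,s=None):
    c=r.calibration(cam)
    if 'extrinsics' in c: return c,np.array(c['extrinsics'])
    s=s or r.observe(); T=np.eye(4); T[:3,:3]=R.from_rotvec(s['orientation']).as_matrix(); T[:3,3]=s['position']
    return c,T@np.array(c['hand_eye'])
def pix2w(cam,u,v,z,s=None):
    c,E=ext(cam,s); K=np.array(c['mtx'])
    d=np.array([(u-K[0,2])/K[0,0],(v-K[1,2])/K[1,1]]); p=d.copy()
    for _ in range(20): p=d/(1+c['k1']*(p@p))
    ray=E[:3,:3]@np.array([p[0],-p[1],-1]); o=E[:3,3]
    return o+ray*(z-o[2])/ray[2]
def w2pix(cam,P,s=None):
    c,E=ext(cam,s); K=np.array(c['mtx']); q=np.linalg.inv(E)@np.append(P,1)
    p=np.array([q[0],-q[1]])/-q[2]; p=p*(1+c['k1']*(p@p)); return K[:2,:2]@p+K[:2,2]
def find(cam,names):
    for n in names:
        print(cam,n,[(round(d['conf'],2),np.round(np.array(d['centre'])*1000).astype(int).tolist()) for d in r.search_frame(cam,n)])
def st():
    s=r.observe(); print(round(s['time'],2),np.round(np.array(s['position'])*1000,1),np.round(s['orientation'],3),np.round(s['ft_force'],1),round(s['opening'],3),np.round(s['joints'],2))
E
python3 - <<'E'
from h import *
snap('scene','s0.png'); snap('top','t0.png'); st()
for c in('top','scene'): find(c,['tin1','cup1','sugar','sign_top','sign_foot','rail','jug','honey','saucers','butter','spoon'])
for c in('top','scene'): print(c,np.round(np.array(r.calibration(c)['extrinsics'])[:3,3],2))
E
```

```text
pics
0.1 [ 145.2 -607.3  238. ] [-2.466e+00  1.945e+00  2.000e-03] [-0.2  0.3  0.5] 0.999 [ 1.37  0.69 -0.19  1.57  0.16  0.9  -0.22]
top tin1 [(0.92, [576, 306, 209]), (0.68, [636, 108, 210]), (0.56, [606, 212, 211])]
top cup1 [(0.92, [598, -435, 42]), (0.61, [557, -211, 51]), (0.56, [477, -204, 30]), (0.16, [303, -324, 48])]
top sugar [(0.9, [558, -208, 51]), (0.73, [657, 186, 32]), (0.64, [477, -204, 30])]
top sign_top [(0.63, [483, -395, 190])]
top sign_foot [(0.57, [480, -389, 14])]
top rail [(0.66, [624, 284, 154]), (0.41, [440, 234, 5])]
top jug [(0.87, [773, -208, 90])]
top honey [(0.46, [575, 304, 210]), (0.23, [480, -390, 15])]
top saucers [(0.61, [657, 185, 30])]
top butter [(0.84, [302, -323, 52])]
top spoon [(0.79, [714, -345, 14])]
scene tin1 [(0.95, [650, 105, 210]), (0.62, [622, 202, 198]), (0.6, [586, 295, 200]), (0.36, [570, -218, 48])]
scene cup1 [(0.93, [303, -179, 44]), (0.92, [470, -200, 49]), (0.81, [590, -428, 44])]
scene sugar [(0.87, [570, -221, 45]), (0.56, [420, 225, 8])]
scene sign_top [(0.97, [493, -400, 155])]
scene sign_foot [(0.77, [495, -400, 114])]
scene rail [(0.89, [626, 289, 155])]
scene jug [(0.84, [791, -216, 91])]
scene honey [(0.57, [788, -107, 79])]
scene saucers [(0.77, [650, 216, 33])]
scene butter [(0.7, [322, -325, 46]), (0.67, [494, -396, 157]), (0.51, [652, 104, 208])]
scene spoon [(0.66, [717, -347, 16])]
top [ 0.39 -0.    1.43]
scene [ 1.16 -0.31  1.05]
```

View pics/t0.png

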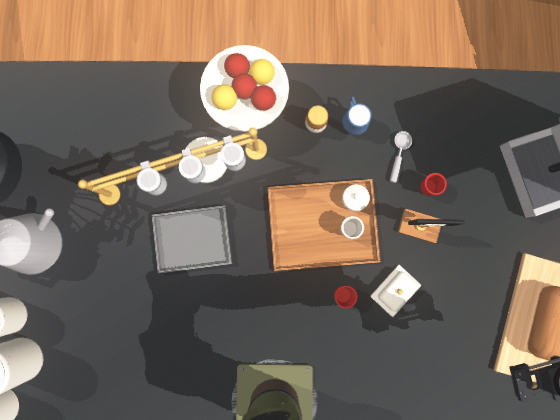

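View pics/s0.png

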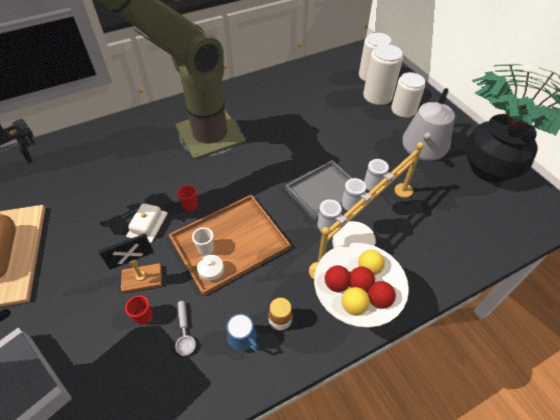

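The top view shows the serving tray (268–381, 180–271) with one white cup at (352,228) and the sugar bowl at (356,197). The bus tray is at (152–231, 206–272). Three tins hang at (151,181), (191,168) and (233,156), the sign is at (432,223), and two red look-alike cups are at (345,297) and (434,184). The scene view shows the cross facing the guests' side. I'll refine these with upscaled crops.

```bash
python3 - <<'E'
from h import *
im=cv2.imread('pics/t0.png')
a=cv2.resize(im[120:285,70:270],None,fx=4,fy=4,interpolation=cv2.INTER_CUBIC); cv2.imwrite('pics/ta.png',a[:600])
b=cv2.resize(im[165:285,260:470],None,fx=3.8,fy=3.8,interpolation=cv2.INTER_CUBIC); cv2.imwrite('pics/tb.png',b)
E
```

```text
(no output)
```

View pics/ta.png

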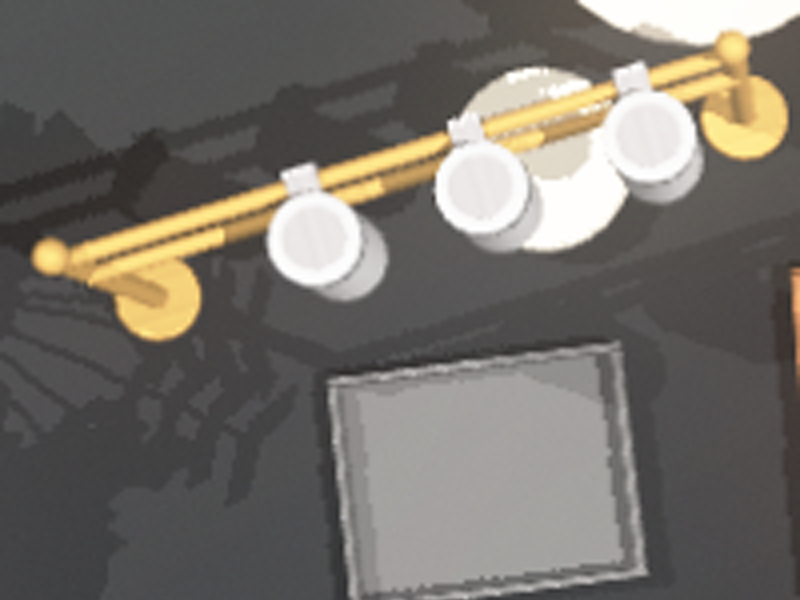

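View pics/tb.png

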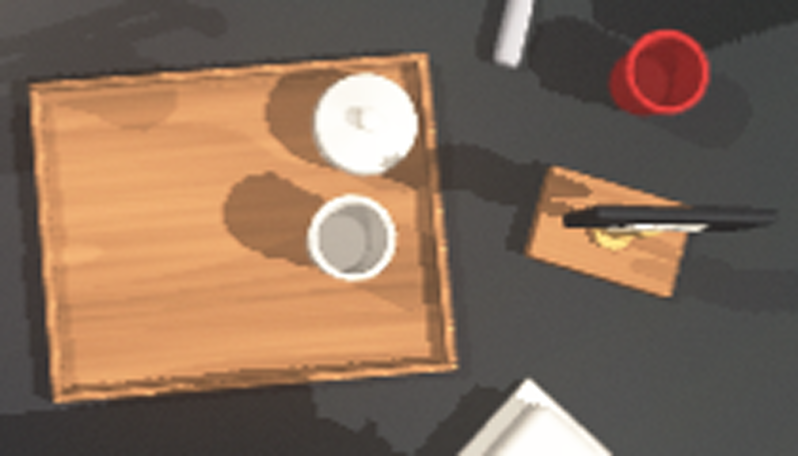

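Crop A: tin tops at (315,240), (482,188) and (650,132); post feet at (158,300) and (745,118); bus outer corners at (328,380), (620,343), (645,575). Crop B: tray outer corners at (30,85), (428,55), (456,368), (55,402); cup rim centre (352,238), sugar (366,122); foot corners (550,167), (686,206), (670,297), (527,254).

```bash
cat > m.py <<'E'
from h import *
A=lambda u,v,z:pix2w('top',70+(u-.5)/4,120+(v-.5)/4,z)
B=lambda u,v,z:pix2w('top',260+(u-.5)/3.8,165+(v-.5)/3.8,z)
f=lambda p:np.round(p[:2]*1000,1)
for p in[(315,240),(482,188),(650,132)]: print('tin',f(A(*p,.21)))
print('feet',f(A(158,300,.003)),f(A(745,118,.003)),'tops',f(A(50,257,.212)),f(A(732,46,.212)))
print('bus',[f(A(*p,.022)) for p in[(328,380),(620,343),(645,575)]])
t=[B(*p,.02) for p in[(30,85),(428,55),(456,368),(55,402)]]; print('tray',[f(x) for x in t],f(sum(t)/4), [round(1000*np.linalg.norm(t[i]-t[i-1])) for i in range(4)])
print('cup',f(B(352,238,.068)),'sugar',f(B(366,122,.05)),'red',f(B(667,72,.068)))
t=[B(*p,.018) for p in[(550,167),(686,206),(670,297),(527,254)]]; print('foot',[f(x) for x in t],f(sum(t)/4),[round(1000*np.linalg.norm(t[i]-t[i-1])) for i in range(4)])
print('panel ends',f(B(570,213,.1925)),f(B(777,212,.1925)))
E
python3 m.py
```

```text
tin [573.8 306.3]
tin [606.8 206.9]
tin [642.5 106.8]
feet [560.7 467.8] [696.1  58.4] tops [561.1 466.2] [695.7  58.5]
bus [array([504.8, 340.8]), array([533.4, 140.5]), array([375. , 119.7])]
tray [array([586.5,  23.5]), array([ 613.5, -267.9]), array([ 385.2, -287.7]), array([357.5,   1.8])] [ 485.7 -132.6] [230, 293, 229, 291]
cup [ 475.4 -204.6] sugar [ 559.6 -217.3] red [ 596.8 -431. ]
foot [array([ 532.5, -358.2]), array([ 505.2, -459.4]), array([ 438.3, -446.5]), array([ 468.4, -340.6])] [ 486.1 -401.2] [66, 105, 68, 110]
panel ends [ 485.7 -326.6] [ 488.1 -462.7]
```

Sizes check out: tray 230×292, foot 67×108, and the rail posts are 430 apart. The derived yaws are tray 5.3°, bus 8.1°, rail 18.3° and foot about −15.4°. The cup goes first.

```bash
python3 -m pendant '27.5 33.5 0 -.137;27.5 33.5 0 -.137;27.5 33.5 0 -.137;27.5 33.5 0 -.137;27.5 33.5 0 -.137;27.5 33.5 0 -.137;27.5 33.5 0 -.137;27.5 33.5 0 -.137;27.5 33.5 0 -.137;27.5 33.5 0 -.137;27.5 33.5 0 -.137;27.5 33.5 0 -.137;0 0 0 0;0 0 0 0' 1 20; python3 - <<'E'
from h import *
s=snap('wrist','w1.png'); st(); find('wrist',['cup1','sugar'])
print(w2pix('wrist',[.4754,-.2046,.074],s)); find('top',['cup1']) if 0 else 0
E
```

```text
time: 2.6
position: [0.476, -0.2049, 0.2387]
orientation: [2.324, -2.114, 0.0]
ft_force: [-0.4, -0.3, 0.3]
opening: 1.001
2.65 [ 474.9 -206.4  238.7] [ 2.32  -2.117 -0.   ] [-0.6 -1.   0.2] 1.003 [ 0.38  0.55 -0.1   1.89  0.08  0.71 -1.24]
wrist cup1 [(0.87, [598, -435, 48]), (0.8, [470, -200, 45]), (0.8, [278, -182, 51]), (0.21, [326, -319, 39])]
wrist sugar [(0.84, [555, -214, 54])]
[279.25805818 191.78260841]
```

View pics/w1.png

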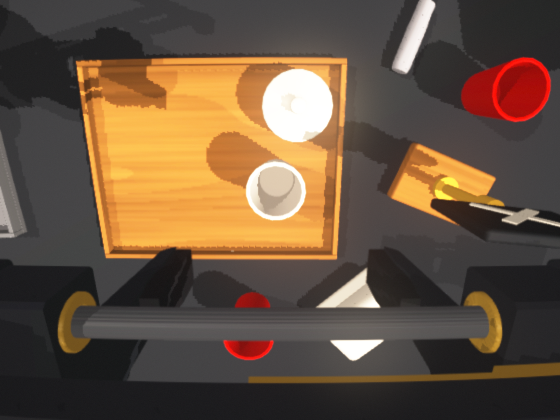

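The wrist view shows the cup rim at (276,190), against (279,192) predicted, so it agrees within about 2 mm. Descending and gripping.

```bash
python3 -m pendant '1 2.5 -45 0;0 0 -45 0;0 0 -45 0;0 0 -30 0;0 0 -20 0;0 0 -20 0;0 0 0 0;0 0 0 0' 1 20;  python3 -m pendant '0 0 0 0;0 0 0 0;0 0 0 0;0 0 0 0;0 0 0 0;0 0 0 0;0 0 0 0;0 0 0 0' 0 20;python3 -m pendant '0 0 10 0;0 0 30 0;0 0 40 0;0 0 40 0;0 0 0 0;0 0 0 0'
```

```text
time: 3.55
position: [0.4758, -0.2046, 0.034]
orientation: [2.318, -2.12, -0.0]
ft_force: [1.0, 0.9, -0.1]
opening: 1.004
time: 4.35
position: [0.4768, -0.2025, 0.0342]
orientation: [-2.321, 2.116, -0.0]
ft_force: [-1.1, 3.7, 5.9]
opening: 0.653
time: 4.95
position: [0.4765, -0.204, 0.1546]
orientation: [-2.32, 2.118, -0.003]
ft_force: [0.6, -0.2, -2.1]
opening: 0.656
```

```bash
python3 -m pendant '-3.7 43.4 0 0;-3.7 43.4 0 0;-3.7 43.4 0 0;-3.7 43.4 0 0;-3.7 43.4 0 0;-3.7 43.4 0 0;-3.7 43.4 0 0;-3.7 43.4 0 0;-3.7 43.4 0 0;-3.7 43.4 0 0;0 0 0 0;0 0 0 0;0 0 -40 0;0 0 -40 0;0 0 -25 0;0 0 -8 0;0 0 -5 0;0 0 -1 0;0 0 0 0;0 0 0 0'
```

```text
time: 6.95
position: [0.4401, 0.2308, 0.0357]
orientation: [-2.319, 2.117, -0.001]
ft_force: [0.5, 0.1, -2.0]
opening: 0.653
```

```bash
python3 -m pendant '0 0 -1 0;0 0 -1 0;0 0 0 0;0 0 0 0';python3 -m pendant '0 0 0 0;0 0 0 0;0 0 0 0;0 0 0 0' 1; python3 -m pendant '0 0 20 0;0 0 45 0;0 0 45 0;0 0 45 0;0 0 45 0;0 0 40 0;0 0 0 0;0 0 0 0'; python3 - <<'E'
from h import *
snap('top','t1.png'); find('top',['cup1','tin1','saucers'])
snap('wrist','w2.png'); st(); find('wrist',['cup1','tin1'])
E
```

```text
time: 7.35
position: [0.4403, 0.2312, 0.034]
orientation: [-2.319, 2.116, -0.001]
ft_force: [-0.8, 0.1, 9.7]
opening: 0.658
time: 7.75
position: [0.4394, 0.2306, 0.0327]
orientation: [2.32, -2.118, 0.0]
ft_force: [0.1, 0.0, -0.3]
opening: 0.987
time: 8.55
position: [0.4395, 0.2307, 0.2732]
orientation: [-2.32, 2.117, -0.001]
ft_force: [-1.5, -0.6, -0.2]
opening: 0.999
top cup1 [(0.94, [290, -191, 29]), (0.77, [600, -435, 45]), (0.75, [446, 249, 48])]
top tin1 [(0.94, [636, 105, 210]), (0.75, [578, 303, 210]), (0.59, [606, 213, 209]), (0.58, [480, -395, 191])]
top saucers [(0.95, [655, 184, 29])]
8.8 [438.6 230.2 271.3] [ 2.318e+00 -2.116e+00 -1.000e-03] [-0.4 -0.8 -0.2] 1.0 [-0.64  0.48  0.1   1.91 -0.07  0.76 -1.98]
wrist cup1 [(0.64, [432, 235, 46])]
wrist tin1 [(0.94, [582, 213, 169]), (0.6, [561, 306, 210])]
```

View pics/w2.png

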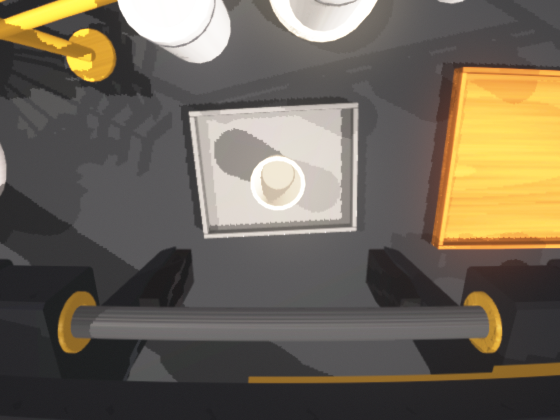

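The cup stands upright in the middle of the bus tray, rim at (277,182). Next is the first tin at (574,306), jaws along the rail.

```bash
python3 -m pendant '27 15.1 0 .524;27 15.1 0 .524;27 15.1 0 .524;27 15.1 0 .524;26.5 15.1 0 .524;0 0 0 0;0 0 0 0;0 0 0 0' ; python3 -c "
from h import *
snap('wrist','w3.png');st()"
```

```text
time: 9.7
position: [0.5729, 0.3054, 0.2723]
orientation: [2.545, -1.839, -0.001]
ft_force: [-0.0, -0.5, 0.7]
opening: 1.001
9.75 [573.  305.4 272.6] [ 2.545e+00 -1.839e+00 -1.000e-03] [ 0.2 -0.1  0.2] 0.999 [-0.58  0.69  0.04  1.45 -0.03  1.01 -1.78]
```

View pics/w3.png

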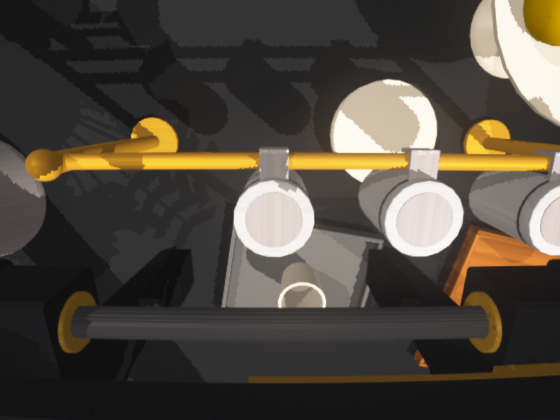

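The wrist view shows the rail level in the picture, so the yaw is aligned. Tin tops sit at (274,216) and (424,218).

```bash
python3 -c "
from h import *
s=r.observe()
for p in [(274,216),(424,218)]: print(np.round(1000*pix2w('wrist',*p,.21,s),1))"
```

```text
[577.9 311.2 210. ]
[609.  212.3 210. ]
```

```bash
python3 -m pendant '2.5 3 -30 0;0 0 -30 0;0 0 -25 0;0 0 -15 0;0 0 -6 0;0 0 0 0;0 0 0 0' 1 25;  python3 -m pendant '0 0 0 0;0 0 0 0;0 0 0 0;0 0 0 0;0 0 0 0;0 0 0 0;0 0 0 0;0 0 0 0' 0 25; python3 -m pendant '0 0 8 0;0 0 10 0;0 0 10 0;0 0 0 0;0 0 0 0'
```

```text
time: 10.45
position: [0.5768, 0.3093, 0.1678]
orientation: [-2.546, 1.838, -0.001]
ft_force: [0.2, 0.0, 1.2]
opening: 1.001
time: 11.25
position: [0.5762, 0.3095, 0.1669]
orientation: [-2.547, 1.839, 0.001]
ft_force: [-1.7, 1.0, 3.0]
opening: 0.63
time: 11.75
position: [0.5765, 0.309, 0.1952]
orientation: [-2.547, 1.839, -0.001]
ft_force: [0.0, 0.6, -2.1]
opening: 0.627
```

```bash
python3 -m pendant '-14 -4.7 0 0;-14 -4.7 0 0;-14 -4.7 0 0;-15 -4.9 0 0;-9 -41.4 0 -.325;-9 -41.4 0 -.325;-9 -41.4 0 -.325;-9 -41.4 0 -.325;-9 -41.4 0 -.325;-9 -41.4 0 -.325;-9 -41.4 0 -.325;-9 -41.4 0 -.325;0 0 0 0;0 0 -40 0;0 0 -40 0;0 0 -40 0;0 0 -20 0;0 0 -8 0;0 0 0 0;0 0 0 0'
```

```text
time: 13.75
position: [0.4481, -0.0409, 0.0475]
orientation: [-2.322, 2.115, -0.002]
ft_force: [0.1, -0.1, -1.8]
opening: 0.631
```

Now I'll lower gently until it lands, release, and rise.

```bash
python3 -m pendant '0 0 -2 0;0 0 -1 0;0 0 -1 0;0 0 -1 0;0 0 0 0;0 0 0 0'; python3 -m pendant '0 0 0 0;0 0 0 0;0 0 0 0' .9; python3 -m pendant '0 0 0 0;0 0 15 0;0 0 40 0;0 0 45 0;0 0 45 0;0 0 40 0;0 0 45 0;0 0 0 0;0 0 0 0' 1; python3 -c "
from h import *
s=snap('wrist','w4.png');st();find('wrist',['tin1','cup1'])"
```

```text
time: 14.35
position: [0.4476, -0.0411, 0.0427]
orientation: [-2.322, 2.115, -0.002]
ft_force: [-1.5, 0.2, 8.6]
opening: 0.63
time: 14.65
position: [0.4475, -0.0411, 0.0418]
orientation: [-2.322, 2.116, -0.0]
ft_force: [0.8, -0.3, 0.3]
opening: 0.876
time: 15.55
position: [0.4476, -0.0411, 0.2723]
orientation: [-2.321, 2.115, -0.002]
ft_force: [-1.3, -0.3, -0.7]
opening: 0.997
15.6 [446.8 -41.  271.2] [ 2.322e+00 -2.115e+00 -1.000e-03] [-0.4  1.   0.7] 1.0 [-0.03  0.41  0.03  2.04 -0.02  0.69 -1.47]
wrist tin1 [(0.76, [587, 193, 137]), (0.7, [452, -35, 85]), (0.35, [614, 189, 30])]
wrist cup1 [(0.96, [439, 241, 60]), (0.57, [308, -160, 32])]
```

```bash
python3 -m pendant '23 35.8 0 .371;23 35.8 0 .371;23 35.8 0 .371;23 35.8 0 .371;23 35.8 0 .371;23 35.8 0 .371;23 35.8 0 .371;0 0 0 0;0 0 0 0;0 0 -30 0;0 0 -30 0;0 0 -25 0;0 0 -15 0;0 0 -6 0;0 0 0 0;0 0 0 0' 1 25;  python3 -m pendant '0 0 0 0;0 0 0 0;0 0 0 0;0 0 0 0;0 0 0 0;0 0 0 0;0 0 0 0;0 0 0 0' 0 25; python3 -m pendant '0 0 8 0;0 0 10 0;0 0 10 0;0 0 0 0;0 0 0 0'
```

```text
time: 17.3
position: [0.6088, 0.2089, 0.1664]
orientation: [-2.546, 1.84, -0.001]
ft_force: [-0.8, 0.9, -0.7]
opening: 1.0
time: 18.1
position: [0.6082, 0.2099, 0.166]
orientation: [-2.547, 1.839, 0.001]
ft_force: [-1.4, 1.6, 2.6]
opening: 0.631
time: 18.6
position: [0.6085, 0.2094, 0.1942]
orientation: [-2.546, 1.84, -0.001]
ft_force: [-0.8, -0.2, -1.4]
opening: 0.634
```

```bash
python3 -m pendant '-14 -4.7 0 0;-14 -4.7 0 0;-14 -4.7 0 0;-15 -4.9 0 0;-2.5 -42.6 0 -.371;-2.5 -42.6 0 -.371;-2.5 -42.6 0 -.371;-2.5 -42.6 0 -.371;-2.5 -42.6 0 -.371;-2.5 -42.6 0 -.371;-2.5 -42.6 0 -.371;0 0 0 0;0 0 -40 0;0 0 -40 0;0 0 -40 0;0 0 -20 0;0 0 -7 0;0 0 0 0;0 0 0 0;0 0 0 0'; python3 -m pendant '0 0 -2 0;0 0 -1 0;0 0 -1 0;0 0 -1 0;0 0 0 0;0 0 0 0'
```

```text
time: 20.6
position: [0.535, -0.1078, 0.0481]
orientation: [-2.321, 2.115, -0.004]
ft_force: [0.4, -0.2, -1.1]
opening: 0.631
time: 21.2
position: [0.534, -0.1077, 0.0419]
orientation: [-2.322, 2.116, -0.0]
ft_force: [-0.3, 0.1, 0.9]
opening: 0.629
```

```bash
python3 -m pendant '0 0 0 0;0 0 0 0;0 0 0 0' .9; python3 -m pendant '0 0 0 0;0 0 15 0;0 0 40 0;0 0 45 0;0 0 45 0;0 0 40 0;0 0 45 0;18.2 36.1 0 .433;18.2 36.1 0 .433;18.2 36.1 0 .433;18.2 36.1 0 .433;18.2 36.1 0 .433;18.2 36.1 0 .433;0 0 0 0;0 0 0 0' 1; python3 -c "
from h import *
s=snap('wrist','w5.png');st();snap('top','t2.png');find('top',['tin1','cup1'])"
```

```text
time: 21.5
position: [0.534, -0.1077, 0.0417]
orientation: [-2.322, 2.116, -0.0]
ft_force: [-0.5, -0.0, 0.1]
opening: 0.879
time: 23.0
position: [0.6427, 0.1097, 0.2722]
orientation: [2.548, -1.837, 0.0]
ft_force: [1.0, -1.1, 0.4]
opening: 0.995
23.05 [642.6 107.9 272.3] [ 2.545e+00 -1.840e+00  1.000e-03] [ 0.2 -0.6  0.7] 1.001 [-0.2   0.69 -0.06  1.44  0.05  1.01 -1.53]
top tin1 [(0.95, [452, -41, 85]), (0.92, [538, -102, 83]), (0.42, [773, -210, 90])]
top cup1 [(0.78, [291, -191, 29]), (0.63, [601, -437, 39]), (0.63, [451, -41, 87]), (0.56, [440, 239, 25])]
```

View pics/w5.png

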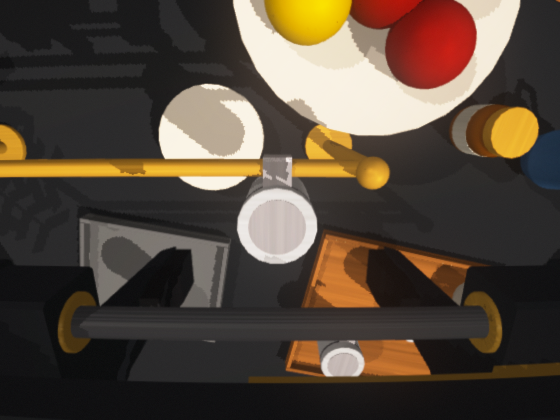

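The tin top is at (277,224) and the post ball at (372,172), well clear of the finger. I'll nudge −2 mm and take it.

```bash
python3 -m pendant '-2 -0.6 -30 0;0 0 -30 0;0 0 -25 0;0 0 -15 0;0 0 -6 0;0 0 0 0;0 0 0 0' 1 25;  python3 -m pendant '0 0 0 0;0 0 0 0;0 0 0 0;0 0 0 0;0 0 0 0;0 0 0 0;0 0 0 0;0 0 0 0' 0 25; python3 -m pendant '0 0 8 0;0 0 10 0;0 0 10 0;0 0 0 0;0 0 0 0'
```

```text
time: 23.9
position: [0.6418, 0.1079, 0.1668]
orientation: [-2.545, 1.84, -0.002]
ft_force: [0.4, 0.2, 1.4]
opening: 1.003
time: 24.7
position: [0.6407, 0.1091, 0.1659]
orientation: [-2.547, 1.838, 0.002]
ft_force: [-3.8, 1.6, 4.9]
opening: 0.63
time: 25.2
position: [0.6414, 0.108, 0.1943]
orientation: [-2.546, 1.84, -0.001]
ft_force: [0.2, 0.0, -2.7]
opening: 0.632
```

```bash
python3 -m pendant '-14 -4.7 0 0;-14 -4.7 0 0;-14 -4.7 0 0;-15 -4.9 0 0;-18.7 -33.3 0 -.325;-18.7 -33.3 0 -.325;-18.7 -33.3 0 -.325;-18.7 -33.3 0 -.325;-18.7 -33.3 0 -.325;-18.7 -33.3 0 -.325;-18.7 -33.3 0 -.325;-18.7 -33.3 0 -.325;0 0 0 0;0 0 0 0;0 0 -40 0;0 0 -40 0;0 0 -40 0;0 0 -20 0;0 0 -7 0;0 0 0 0'; python3 -m pendant '0 0 0 0;0 0 -2 0;0 0 -1 0;0 0 -1 0;0 0 -1 0;0 0 0 0;0 0 0 0'
```

```text
time: 27.2
position: [0.4351, -0.1758, 0.0461]
orientation: [-2.324, 2.113, 0.002]
ft_force: [-0.4, -0.4, -1.7]
opening: 0.631
time: 27.9
position: [0.4347, -0.1772, 0.0418]
orientation: [-2.322, 2.116, -0.001]
ft_force: [0.2, 0.1, -1.5]
opening: 0.631
```

```bash
python3 -m pendant '0 0 -1 0;0 0 -0.5 0;0 0 0 0;0 0 0 0'; python3 -m pendant '0 0 0 0;0 0 0 0;0 0 0 0' .9; python3 -m pendant '0 0 0 0;0 0 15 0;0 0 40 0;0 0 45 0;0 0 45 0;0 0 40 0;0 0 45 0;0 45 0 0;0 45 0 0;0 0 0 0;0 0 0 0' 1; python3 -c "
from h import *
st();snap('top','t3.png',(140,140,480,320),2.3);find('top',['tin1','cup1','sugar','sign_top']);snap('scene','s3.png',(80,120,430,350),2.2);find('scene',['tin1','cup1','sign_top'])"
```

```text
time: 28.3
position: [0.4345, -0.1771, 0.0416]
orientation: [-2.322, 2.116, -0.002]
ft_force: [-1.7, 1.0, 15.5]
opening: 0.629
time: 28.6
position: [0.4346, -0.1771, 0.0402]
orientation: [-2.322, 2.116, -0.0]
ft_force: [0.2, 0.2, -0.1]
opening: 0.878
time: 29.7
position: [0.4343, -0.0862, 0.2702]
orientation: [2.325, -2.112, -0.0]
ft_force: [-0.3, -0.4, -0.2]
opening: 0.999
29.7 [434.3 -86.2 270.2] [ 2.325 -2.112 -0.   ] [-0.3 -0.4 -0.2] 0.999 [ 0.15  0.41 -0.08  2.05  0.05  0.69 -1.44]
top tin1 [(0.48, [545, -103, 83]), (0.37, [490, -42, 75])]
top cup1 [(0.75, [597, -435, 42]), (0.64, [440, 240, 29]), (0.45, [305, -323, 48])]
top sugar [(0.79, [558, -210, 49])]
top sign_top [(0.57, [484, -392, 190])]
scene tin1 [(0.93, [451, -178, 77]), (0.83, [553, -112, 82]), (0.74, [793, -218, 88]), (0.62, [458, -50, 76])]
scene cup1 [(0.91, [442, 231, 50]), (0.79, [299, -182, 47]), (0.74, [592, -431, 43])]
scene sign_top [(0.63, [493, -398, 157]), (0.45, [570, -216, 49])]
```

View pics/s3.png

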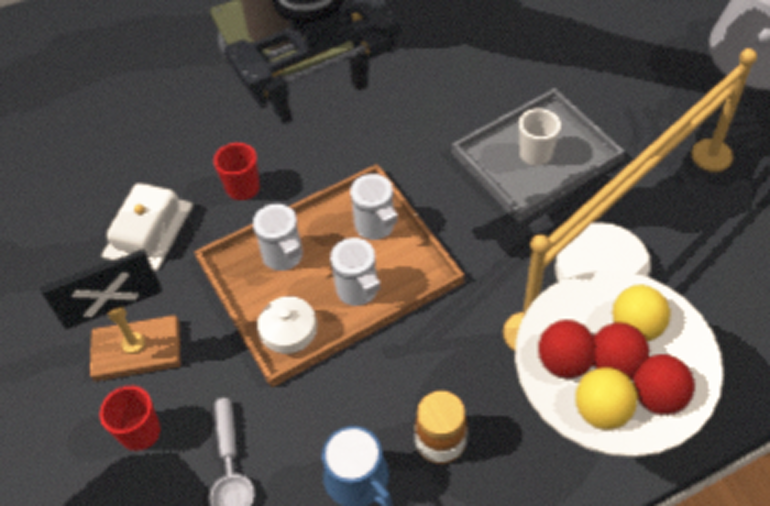

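View pics/t3.png

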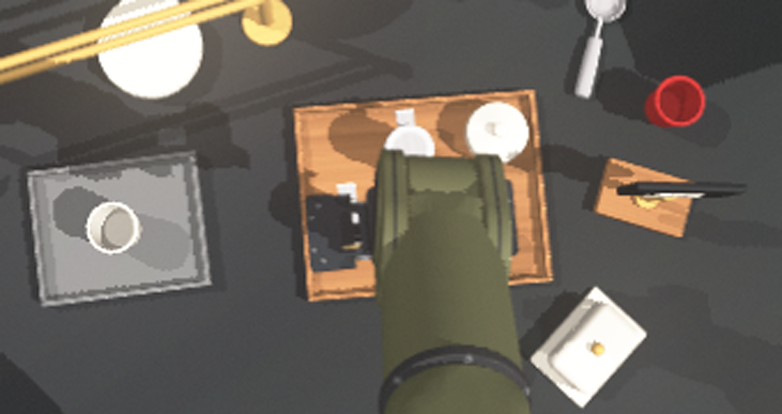

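The scene view confirms all three tins upright in the tray, the cup upright in the bus tray (539,135), and the sugar bowl untouched. Now to the sign, with jaw yaw −179° so the whole +164° turn fits in joint 7's range.

```bash
python3 -m pendant '4 -24.2 0 -1.454;4 -24.2 0 -1.454;4 -24.2 0 -1.454;4 -24.2 0 -1.454;4 -24.2 0 -1.454;4 -24.2 0 -1.454;4 -24.2 0 -1.454;4 -24.2 0 -1.454;4 -24.2 0 -1.454;4 -24.2 0 -1.454;4 -24.2 0 -1.454;4 -24.2 0 -1.454;4 -24.2 0 -1.454;0 0 0 0;0 0 0 0;0 0 0 0' 1; python3 -c "
from h import *
s=snap('wrist','w6.png');st();find('wrist',['sign_top'])
print(w2pix('wrist',[.486,-.401,.1925],s))"
```

```text
time: 31.75
position: [0.4866, -0.4002, 0.27]
orientation: [0.026, -3.141, -0.003]
ft_force: [-0.3, 0.4, 0.0]
opening: 1.001
31.8 [ 486.7 -400.2  270.2] [ 2.600e-02 -3.141e+00 -2.000e-03] [ 0.  -1.   0.2] 1.001 [ 0.41  0.69  0.39  1.53 -0.3   0.98 -2.24]
wrist sign_top [(0.66, [486, -407, 192])]
[280.14257902 217.08501843]
```

View pics/w6.png

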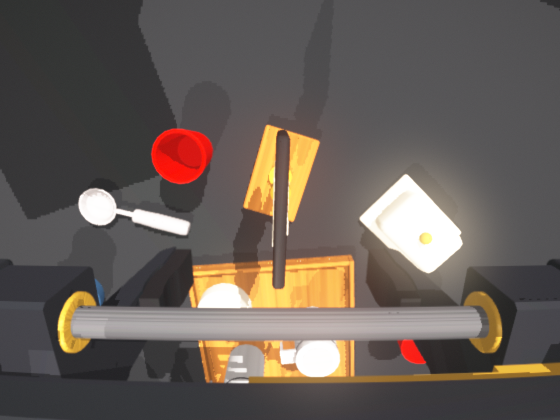

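The panel's top edge runs from (283,135) to (279,286), almost vertical between the jaws. Its middle is near (281,211) against (280,217) predicted. I'll work out the angle and the foot yaw.

```bash
python3 -c "
from h import *
s=r.observe();f=lambda u,v,z:pix2w('wrist',u,v,z,s)*1000
a,b=f(283,132,.1925),f(279,288,.1925);print(a,b,(a+b)/2,np.linalg.norm(a-b),np.degrees(np.arctan2(-(b-a)[0],(b-a)[1])))
c=[f(*p,.018) for p in[(267,125),(319,141),(297,221),(244,207)]];print(np.round(c,1),np.round(sum(c)/4,1))
for i,j in((1,2),(0,3)): d=c[j]-c[i];print(np.degrees(np.arctan2(-d[0],d[1])),np.linalg.norm(d))
"
```

```text
[ 485.26998047 -461.87075028  192.5       ] [ 486.09194242 -342.49124204  192.5       ] [ 485.68096144 -402.18099616  192.5       ] 119.38233792132024 -0.39449154530613034
[[ 502.8 -461.5   18. ]
 [ 439.1 -443.5   18. ]
 [ 462.7 -340.1   18. ]
 [ 531.9 -358.    18. ]] [ 484.1 -400.8   18. ]
-12.898822009288573 106.12216933935107
-15.742992234582115 107.4669359114181
```

```bash
python3 -m pendant '-1 -1.3 -30 -.27;0 0 -30 0;0 0 -30 0;0 0 -15 0;0 0 0 0;0 0 0 0' 1 30; python3 -m pendant '0 0 0 0;0 0 0 0;0 0 0 0;0 0 0 0;0 0 0 0;0 0 0 0;0 0 0 0;0 0 0 0;0 0 0 0;0 0 0 0' 0 30; python3 -c "
from h import *
st()"
```

```text
time: 32.45
position: [0.4859, -0.4027, 0.1658]
orientation: [0.013, 3.141, -0.0]
ft_force: [0.0, -0.6, 0.1]
opening: 1.002
time: 33.45
position: [0.4859, -0.403, 0.1653]
orientation: [0.015, 3.141, -0.0]
ft_force: [10.7, 0.2, -4.1]
opening: 0.117
33.45 [ 485.9 -403.   165.3] [ 0.015  3.141 -0.   ] [10.7  0.2 -4.1] 0.117 [ 0.44  0.81  0.34  1.63 -0.36  0.76 -2.21]
```

```bash
python3 -m pendant '0.8 0.5 0 0;0 0 0 1;0 0 0 1;0 0 0 1;0 0 0 1;0 0 0 1;0 0 0 1;0 0 0 1;0 0 0 1;0 0 0 1;0 0 0 1;0 0 0 0'; python3 -c "
from h import *
st(); s=r.observe(); print(s['ft_torque'])"
```

```text
time: 34.65
position: [0.4883, -0.4021, 0.1653]
orientation: [-1.315, 2.85, -0.002]
ft_force: [5.3, -0.1, -4.0]
opening: 0.112
34.65 [ 488.3 -402.1  165.3] [-1.315e+00  2.850e+00 -2.000e-03] [ 5.3 -0.1 -4. ] 0.112 [ 0.57  0.79  0.09  1.62 -0.1   0.74 -1.57]
[ 0.09195062 -0.99807213  0.07943482]
```

```bash
python3 -m pendant '0 0 0 1.2;0 0 0 1.2;0 0 0 1.2;0 0 0 1.2;0 0 0 1.2;0 0 0 1.2;0 0 0 1.2;0 0 0 1.2;0 0 0 1.2;0 0 0 1.2;0 0 0 1.2;0 0 0 1.2;0 0 0 1.2;0 0 0 1.2;0 0 0 1.2;0 0 0 1.2;0 0 0 1.2;0 0 0 1.2;0 0 0 1.4;0 0 0 0'; python3 -m pendant '0 0 0 0;0 0 0 0'; python3 -c "
from h import *
st(); s=r.observe(); x=R.from_rotvec(s['orientation']).as_matrix()[:,0];print(np.degrees(np.arctan2(x[1],x[0])))"
```

```text
time: 36.65
position: [0.4869, -0.3977, 0.1652]
orientation: [-3.107, 0.418, 0.002]
ft_force: [0.5, 9.1, 3.2]
opening: 0.11
time: 36.85
position: [0.4869, -0.3976, 0.1652]
orientation: [-3.107, 0.422, 0.003]
ft_force: [-0.5, 9.3, 3.5]
opening: 0.106
36.85 [ 486.9 -397.6  165.2] [-3.107e+00  4.220e-01  3.000e-03] [-0.5  9.3  3.5] 0.106 [ 0.87  0.82 -0.48  1.61  0.46  0.84 -0.06]
-15.469478775449423
```

```bash
python3 -m pendant '0 0 0 0;0 0 0 0;0 0 0 0;0 0 0 0' 1; python3 -m pendant '0 0 20 0;0 0 40 0;0 0 45 0;0 0 0 0;0 0 0 0';python3 -c "
from h import *
s=snap('wrist','w7.png',(150,30,430,310),2.1);snap('wrist','w7f.png');st()"
```

```text
time: 37.25
position: [0.4858, -0.4032, 0.1652]
orientation: [3.112, -0.427, -0.001]
ft_force: [-0.3, -0.1, 0.6]
opening: 0.45
time: 37.75
position: [0.4865, -0.4031, 0.2712]
orientation: [3.111, -0.426, 0.003]
ft_force: [-0.4, -0.6, -0.4]
opening: 0.903
37.85 [ 485.3 -402.4  269. ] [-3.112  0.425  0.004] [-0.1  0.6 -0.5] 0.987 [ 0.9   0.7  -0.53  1.5   0.39  1.05  0.01]
```

View pics/w7.png

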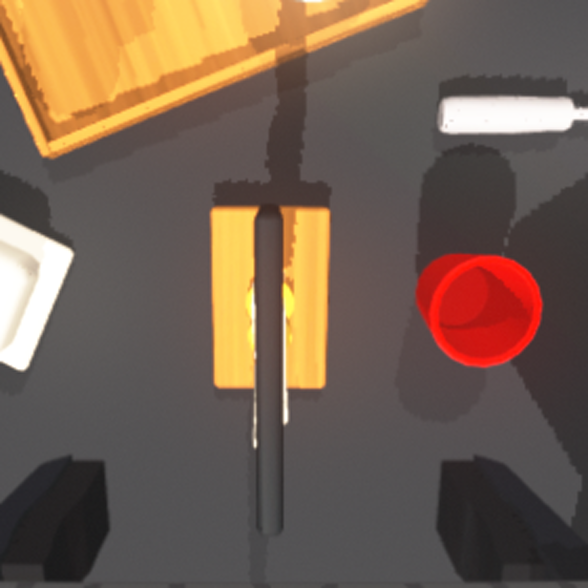

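The panel (268,207)→(270,535) and the foot edges (212→328 wide, both vertical) are parallel within about 0.5°. I'll back off and check the whole scene.

```bash
python3 -m pendant '-10 0 30 0;-20 40 10 0;-20 40 0 0;-20 40 0 0;-20 40 0 0;0 40 0 0;0 40 0 0;0 40 0 0;0 40 0 0;0 0 0 0;0 0 0 0';python3 -c "
from h import *
s=snap('scene','s8.png',(80,120,430,350),2.2);snap('top','t8.png');st();find('scene',['tin1','cup1','sugar','sign_top'])"
```

```text
time: 38.95
position: [0.3956, -0.0822, 0.3094]
orientation: [3.113, -0.421, -0.004]
ft_force: [-0.2, -1.0, -0.2]
opening: 1.003
39.05 [395.8 -83.7 309.5] [ 3.112e+00 -4.280e-01 -3.000e-03] [-0.8 -0.2 -0.9] 1.0 [ 0.56  0.34 -0.64  2.06  0.28  0.82 -0.51]
scene tin1 [(0.88, [452, -179, 79]), (0.62, [550, -110, 84]), (0.58, [462, -46, 75])]
scene cup1 [(0.83, [301, -179, 46]), (0.65, [593, -430, 46]), (0.62, [441, 231, 51])]
scene sugar [(0.81, [572, -218, 47])]
scene sign_top [(0.58, [492, -398, 157])]
```

View pics/s8.png

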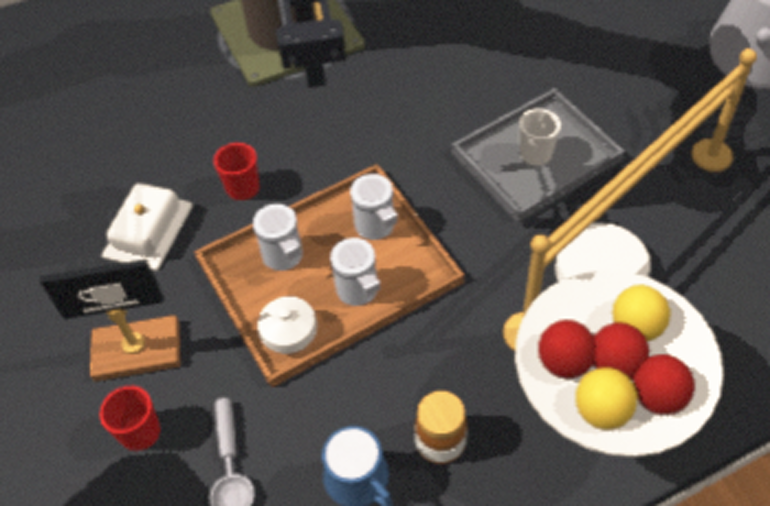

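The cup picture at (102,295) now faces the guests' side, in line with the foot. The three tins, the cup in the bus tray and the bystanders are all where they should be, so I'm handing in.

```bash
python3 -c "
from plant import r
print(r.close_job())"
```

```text
the job is handed in; nothing more can be done
None
```

The tea counter is ready and handed in at about 39 s of the 210 s allowed. There was one used cup (cup2 absent) and three tins (a fourth was absent).

**What I did:** I moved the white cup from the serving tray to the middle of the bus tray. I then unhooked the three tins and stood them in the serving tray. Last, I turned the sign about +165° so its cup picture looks to the guests' side.

**Final checks (last scene picture and a wrist close-up before backing off):**
- The cup stands upright in the bus tray, and all three tins stand upright inside the serving tray.
- The sugar bowl, both red look-alike cups and the other bystanders look unmoved.
- The cup picture faces the guests, and the panel is parallel to the foot's long sides within about 0.5° by eye.
- The arm is clear of everything, and the knock that was possible to a cup was not noticed.

**Disagreements:**
- The top and wrist cameras differed by about 4–5 mm on the tins while they hung. I gripped midway, and all three grasps held.
- The foot's yaw read mostly −15° to −16°, with outliers near −11° and −13°. I turned the panel to −15.5° and confirmed it against the foot in the wrist picture.

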